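# Index the specimen table to the next hole

### The job

Bring the next specimen under the lens: with your fingertips press the indexing plunger in, turn the table anticlockwise (seen from above) to the next hole, and let the plunger spring back up so that it locks there. Do not grasp anything; the specimens must ride along undisturbed in their places, and nothing else on the desk may be moved or lifted.

Things in the scene. Friction and masses are not known exactly. Their poses are not given: they have to be found in the camera images.
- plunger (a joint): plunger travel, m: 0 = sprung up, pin in a hole; grows as pressed, stop at 0.011. Table locked below about 0.005, free beyond 0.008. Takes about 3 N at first, 8 N at the bottom; springs back when let go. Let go between holes, the pin rubs under the ring (value about 0.008), the table still turns, and the pin snaps up into the next hole it meets and locks the table.
- turntable (a joint): angle of the turntable, rad: 0 at the start, positive anticlockwise seen from above. The ring's 8 evenly spaced holes are 0.785 rad (45 degrees) apart; play in a hole about 0.01 rad. It turns easily (about 1 N at the plunger) while the plunger is in.
- plunger_top (a point): centre of the flat top of the plunger's round dark steel button, 28 mm across, 72 mm above the desk when up. It stands on the turntable 75 mm from its axis and travels with it, midway between two upright lugs.
- lug (a point): middle of the top edge of the upright aluminium lug on the anticlockwise side of the button, fixed to the turntable, 87 mm above the desk; its twin stands on the other side. Each is 28 mm long radially, 8 mm thick; the gap between them is 56 mm. Fingertips between the lugs can press the button and push sideways on a lug.
- pin_tip (a point): rounded tip of the plunger's brass pin, 8 mm thick, carried on an arm under the table, coming up from below through a hole of the ring 33 mm farther out than the button; when locked the tip shows about 2 mm above the ring (44 mm above the desk).
- table_centre (a point): centre of the turntable's top face, on its vertical axis, 50 mm above the desk; it turns with the table and its -x axis points to the plunger. The turntable is an aluminium disc 188 mm across; the steel boss in its middle is 24 mm across, 4 mm high. Around it lies the fixed ring: radii 97 to 122 mm, top at 42 mm, 8 black holes of 10 mm at radius 108 mm, on a steel base 250 mm across.
- lens (a point): lower end of the small black digital microscope (28 mm across, top 126 mm above the desk, on an arm from a steel post 140 mm from the table's axis). Fixed to the base, over the table, opposite the plunger at the start, 55 mm from the axis, 77 mm above the desk.
- specimen_a: loose specimen mount, a dark wooden block 24 x 24 x 9 mm with a tiny brass bead on it, lying on the turntable 55 mm from the axis; under the lens at the start. Origin at the centre of its underside.
- place_a (a point): the spot on the turntable's top where specimen a lies; it turns with the table.
- specimen_b: loose specimen mount, a dark wooden block 24 x 24 x 9 mm with a tiny brass bead on it, lying on the turntable 55 mm from the axis; the next one: 45 degrees clockwise of the lens at the start, it comes under the lens when the table is turned anticlockwise by one hole. Origin at the centre of its underside.
- place_b (a point): the spot on the turntable's top where specimen b lies; it turns with the table.
- specimen_c: loose specimen mount, a dark wooden block 24 x 24 x 9 mm with a tiny brass bead on it, lying on the turntable 55 mm from the axis; 45 degrees anticlockwise of the lens at the start. Origin at the centre of its underside.
- place_c (a point): the spot on the turntable's top where specimen c lies; it turns with the table.
- tweezers: steel tweezers, 110 x 12 x 5 mm, lying beside the ring; loose, a bystander. Origin at its underside.
- case: small open dark wooden box 60 x 45 x 20 mm beside the ring; loose, a bystander. Origin at its underside.
- case_lid: flat wooden lid 60 x 45 x 8 mm beside the ring; loose, a bystander. Origin at its underside.
- mouse: computer mouse 100 x 58 x 31 mm behind or beside the ring; loose, a bystander. Origin at its underside.
- phone: flat black phone 140 x 66 x 10 mm; loose, a bystander. Origin at its underside.
- jar: amber jar 52 mm across, 65 mm high; loose, a bystander. Origin at its underside.
- mug: white mug 76 mm across, 90 mm high; loose, a bystander. Origin at its underside.
- screwdriver: screwdriver 150 mm long, lying; loose, a bystander. Origin at its underside.

How it is judged:
By the outcome, as a careful person would: the job done as asked, in the order asked, and still so for the second after the job is handed in, with the robot touching nothing.
It also fails if it takes over 42 s, if anything falls off the work surface, if the arm or the gripper's body presses on something with over 40 N, if the wrist force passes 120 N, or if a joint passes its speed limit or range.

### The arm

A 6-joint arm with a two-finger parallel gripper is mounted at the origin on the work surface. World frame = base frame: x ahead of the robot, y to its left, z up, the work surface at z = 0. Lengths are in m, angles in rad, forces in N, time in s.
With the tool pointing down it reaches from about 0.35 to 1 m from the base axis. Payload 7.1 kg.
Tool frame: the origin (TCP) lies at the very end of the fingers, on their centre line; the grasp point (between the pads) lies 19 mm behind it (robot.grasp_offset is the distance from the TCP to the grasp point, in m); z points along the fingers, y is the direction in which the jaws open and shut (so a half turn about z gives the same grasp; the last joint's range is limited). The gripper opens to 85 mm and grips with 20 to 120 N. Pads are 22 mm wide; open, the fingers measure 114 mm over their backs; the gripper's body (76 mm by 85 mm) begins 54 mm behind the grasp point. The pads swing forward as they close: fully open they stand 13 mm farther back than shut.
Start: joints at [1.32, 0.423, 1.63, -0, 1.089, -0.019], TCP at [0.144, 0.608, 0.231] pointing down, gripper open.
Joint ranges: [-3, 3], [-0.9, 2.11], [0.09, 2.58], [-1.31, 4.45], [0.11, 2.69], [-2.54, 2.54]. Speed limits (rad/s): [2.39, 2.39, 3.01, 3.14, 3.14, 3.14].

### API

Orientations are given as a unit quaternion [x, y, z, w].
In Python, from bench import robot gives the robot as it stands.
- The arm moves only by the tool servo_tool, never from a script. Its argument "plan" is one flat list of numbers, 4 for each row, row after row: the shift along the world's x, y, z in cm, then the turn about the world's z in rad. A call has 1 to 8 rows; each row shifts and turns the pose as measured when the row begins; what a row does not reach is not made up. A row lasts 1/10 s, in which the tool goes at most 50 mm and 8.59 degrees, less where a joint would pass 70% of its speed; a pose out of reach is approached as far as the arm can. A call with a gripper value outside its range is refused whole. "grip" is the finger opening in cm, from 0 to 8.54, set as the call begins (left out, the last holds). The fingers move at their own pace and stop on an object; "newtons" is the grip in N (left out, the last holds). Time passes only in rows, so rows that do not move let the fingers close. It gives the time, the measured TCP pose, the force and the opening at its end, in the units of the state.
- robot.sense(): the state, without advancing time (a new reading comes with each control period).
- robot.get_image(name): name is "side" or "top"; returns the picture (420x560x3 uint8, red, green, blue); there is no depth.
- robot.camera_info(name): a dict with "intrinsics" (3x3 intrinsics, pixels), "camera_from_world" (4x4, takes a point from world to camera coordinates). Camera axes: x right, y down, z forward; pixel columns grow to the right and rows downward; lengths in m; the calibration is good to about 2 mm. A picture is of the moment at which its call begins. camera_info takes no time and is no camera call.
- robot.close_job(): hands the job in, once; it reports no verdict.
The state is a dict: "time": time; "qpos": joint angles; "joint_velocities": joint speeds; "tau": joint torques, N m; "position": TCP position; "tool_rot": TCP orientation; "force": force on the tool from outside, world axes, zero at the start; "moment": the same for the moment, N m; "opening": finger opening in m.
Only numpy, scipy, OpenCV 4.12 (cv2) and the standard library are available. Lean on these libraries where they do the work, as an engineer would, in place of code of your own. Each camera call takes 0.05 s, during which the arm holds its last target.

## Working session

There is one attempt and no reset: what is moved stays moved. The work goes in short steps, Python scripts to look and compute and a tool call to move; the robot and the scene stay as the last step left them, time stands still between calls to the robot, and variables do not carry over. Pictures are saved under pics/ and viewed, and the job is handed in when it is done.

Besides the shell and the picture viewer there is one more tool, called after "Request:" in YAML: its name, and indented under it one key for each argument. servo_tool: Moves the arm, as the interface text tells. Its arguments: {"type":"object","properties":{"plan":{"type":"array","items":{"type":"number"}},"grip":{"type":"number"},"newtons":{"type":"number"}},"required":["plan"]}

```bash
mkdir -p pics; python3 - <<'E'
from bench import robot
import cv2
for n in("side","top"):
    cv2.imwrite(f"pics/{n}0.png",robot.get_image(n)[:,:,::-1]); i=robot.camera_info(n); print(n,i)
s=robot.sense();print(s)
E
```

```text
side {'intrinsics': array([[512.8488158 ,   0.        , 271.54305237],
       [  0.        , 512.8488158 , 219.50263652],
       [  0.        ,   0.        ,   1.        ]]), 'camera_from_world': array([[-0.98116276, -0.19317315,  0.00194248,  0.56365921],
       [-0.11753625,  0.58894846, -0.79957798,  0.12175986],
       [ 0.15331297, -0.78474445, -0.60055914,  1.43758538],
       [ 0.        ,  0.        ,  0.        ,  1.        ]])}
top {'intrinsics': array([[444.74481148,   0.        , 284.32735446],
       [  0.        , 444.74481148, 212.25991835],
       [  0.        ,   0.        ,   1.        ]]), 'camera_from_world': array([[ 0.02818333, -0.99951347,  0.01336093, -0.01359686],
       [-0.99463447, -0.02937173, -0.09919457,  0.58490381],
       [ 0.09953875, -0.01049361, -0.99497835,  1.19748613],
       [ 0.        ,  0.        ,  0.        ,  1.        ]])}
{'time': 0.1, 'qpos': array([ 1.32000839e+00,  4.23764008e-01,  1.63062548e+00, -1.19393963e-05,
        1.08855601e+00, -1.89923579e-02]), 'joint_velocities': array([ 0.0021552 , -0.00049143,  0.00033039,  0.00053629,  0.00084665,
        0.00019314]), 'tau': array([ 9.32330986e-04, -5.58424437e+01, -2.82444155e+01,  1.64391560e-05,
        3.05153902e-03, -4.94432399e-06]), 'position': array([0.14343059, 0.60781768, 0.23061899]), 'tool_rot': array([ 1.15635724e-01,  9.93291459e-01, -6.70990171e-04, -8.57274471e-05]), 'force': array([ 0.28883302, -0.11806849, -0.28069776]), 'moment': array([-0.01893297, -0.02119917,  0.01962117]), 'opening': 0.0853877554862877}
```

View pics/side0.png

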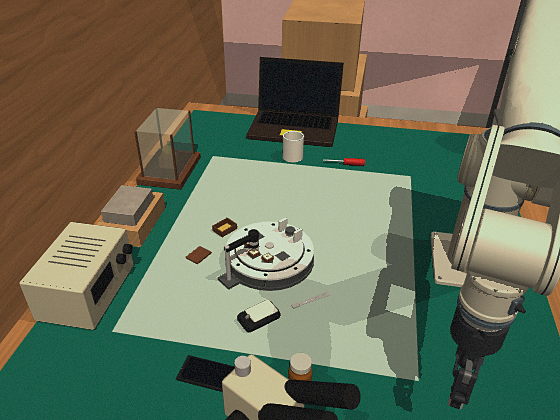

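View pics/top0.png

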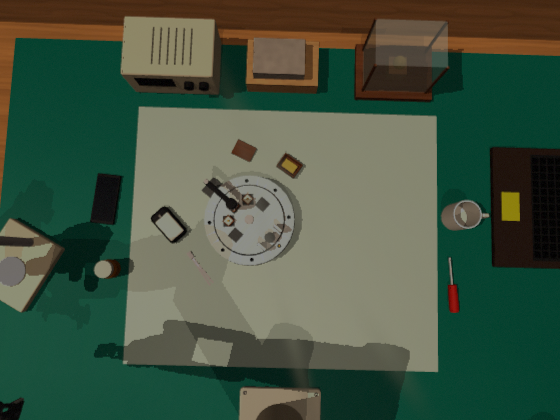

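```bash
python3 - <<'E'
import cv2
a=cv2.imread("pics/top0.png")[165:275,195:305]; cv2.imwrite("pics/topz.png",cv2.resize(a,(600,600),interpolation=cv2.INTER_CUBIC)[:600])
a=cv2.imread("pics/side0.png")[205:305,210:330]; cv2.imwrite("pics/sidez.png",cv2.resize(a,(720,600),interpolation=cv2.INTER_CUBIC))
E
```

```text
(no output)
```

View pics/topz.png

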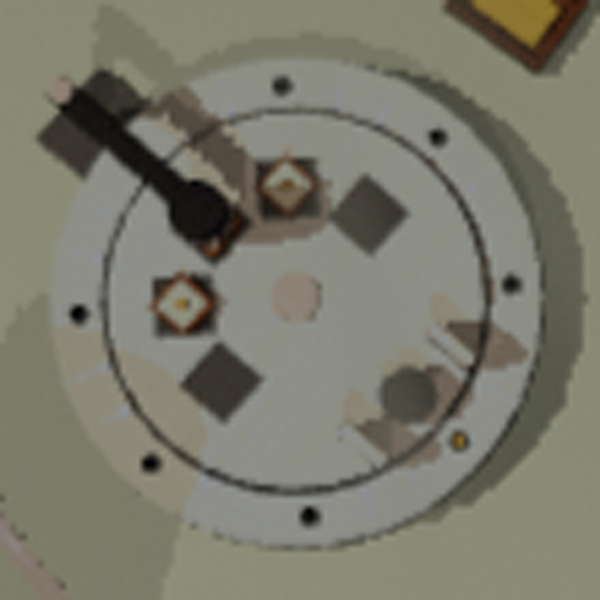

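View pics/sidez.png

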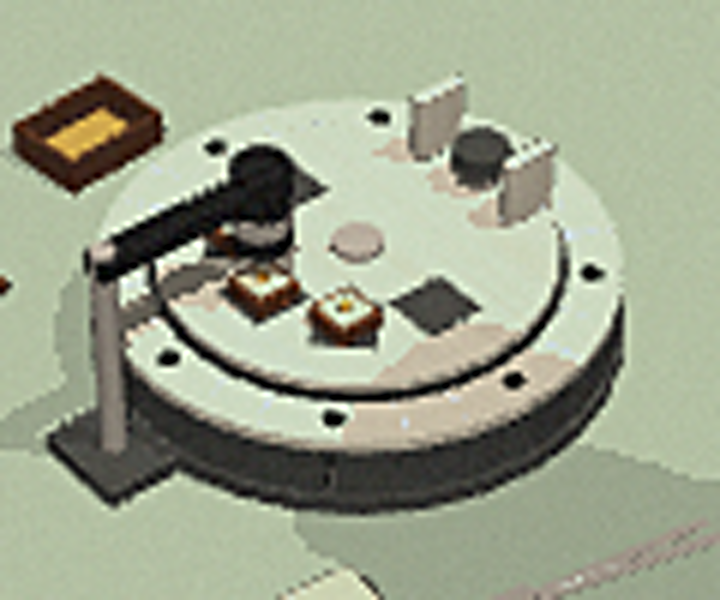

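```bash
cat >h.py <<'E'
from bench import robot
import numpy as np
def ray(n,uv,z):
    i=robot.camera_info(n);K=i["intrinsics"];T=i["camera_from_world"];R=T[:3,:3];t=T[:3,3]
    c=-R.T@t; d=R.T@np.linalg.inv(K)@np.array([uv[0],uv[1],1.]); return c+d*(z-c[2])/d[2]
def proj(n,p):
    i=robot.camera_info(n);q=i["intrinsics"]@(i["camera_from_world"][:3,:3]@np.array(p)+i["camera_from_world"][:3,3]);return q[:2]/q[2]
tz=lambda u,v:((u+.5)/600*110+195-.5,(v+.5)/600*110+165-.5)
sz=lambda u,v:((u+.5)/6+210-.5,(v+.5)/6+205-.5)
E
python3 - <<'E'
from h import *
from scipy.optimize import least_squares
H=[(282,86),(438,137),(511,285),(459,440),(310,516),(151,463),(79,314)]
P=np.array([ray("top",tz(*h),.044 if k==3 else .042)[:2] for k,h in enumerate(H)])
# anticlockwise: H decreasing idx
k=-np.arange(7)+3
f=lambda q:np.concatenate([(P-q[:2]-.108*np.c_[np.cos(q[2]-k*-1*-1*-np.pi/4*-1*-1 if 0 else q[2]+k*0+(3-np.arange(7))*np.pi/4),np.sin(q[2]+(3-np.arange(7))*np.pi/4)]).ravel()])
r=least_squares(f,[P[:,0].mean(),P[:,1].mean(),-2.3]);print(r.x,np.abs(r.fun).max())
c=r.x[:2];a=r.x[2]
print("boss top",ray("top",tz(297,297),.054))
print("boss side",ray("side",sz(357,240),.054))
b=ray("top",tz(408,392),.072);print("button top",b,np.hypot(*(b[:2]-c)),np.arctan2(*(b[:2]-c)[::-1]))
b=ray("side",sz(482,142),.072);print("button side",b,np.hypot(*(b[:2]-c)),np.arctan2(*(b[:2]-c)[::-1]))
Hs=[(380,118),(215,147),(168,357),(335,418),(514,380),(592,271)]
for h in Hs:
    p=ray("side",sz(*h),.042)[:2]-c;print("side hole",np.hypot(*p),(np.arctan2(p[1],p[0])-a)/(np.pi/4))
print("pred button",c+.075*np.array([np.cos(a),np.sin(a)]))
E
```

```text
[ 0.56138992  0.09956842 -2.25682491] 0.0005667828991798227
boss top [0.56140126 0.09809117 0.054     ]
boss side [0.56252983 0.09639535 0.054     ]
button top [0.51528581 0.04142453 0.072     ] 0.07420445791895401 -2.241212141871143
button side [0.51483661 0.03561239 0.072     ] 0.07910489695966597 -2.199999831104175
side hole 0.11184077602991085 1.0029856113560776
side hole 0.11225505006236977 1.9729146582623436
side hole 0.10576632812623075 3.9454582944105896
side hole 0.10366848977015956 5.002021558377957
side hole 0.1046381584953787 6.0387600739015435
side hole 0.10781425540649699 -0.929584910272402
pred button [0.51387972 0.04153583]
```

Request:
servo_tool:
  plan: [1.5, -4, 0, -0.13, 1.5, -4, 0, -0.13, 1.5, -4, 0, -0.13, 2, -4, 0, -0.13, 2, -4, 0, -0.13, 2.5, -4, 0, -0.13, 2.5, -4, 0, -0.13, 2.5, -4, 0, -0.13]
  grip: 0
  newtons: 20

```text
time: 0.9
position: [0.3031, 0.2794, 0.2278]
tool_rot: [0.606, 0.795, -0.001, -0.0]
force: [1.5, 0.8, 0.6]
opening: 0.0001
```

Request:
servo_tool:
  plan: [3, -3.5, -0.5, -0.13, 3, -3.5, -1, -0.13, 3, -3.5, -1, -0.13, 3, -3.5, -1, -0.13, 3, -3.5, -1, -0.13, 3, -3, -1, -0.13, 2.5, -2.5, -1, -0.13, 0, 0, 0, 0]

```text
time: 1.7
position: [0.5166, 0.0334, 0.1606]
tool_rot: [0.904, 0.427, 0.001, 0.0]
force: [0.9, -0.1, -0.1]
opening: 0.0001
```

```bash
python3 - <<'E'
from h import *
s=robot.sense();q=s["tool_rot"];print(s["position"],2*np.arctan2(q[1],q[0])-np.pi/2,s["time"],s["force"])
import cv2
a=robot.get_image("side")[155:305,210:390,::-1]; cv2.imwrite("pics/s1.png",cv2.resize(a,(720,600),interpolation=cv2.INTER_CUBIC))
E
```

```text
[0.51658356 0.03341637 0.16060044] -0.6893762998895273 1.7 [ 0.90456513 -0.0824245  -0.06077867]
```

View pics/s1.png

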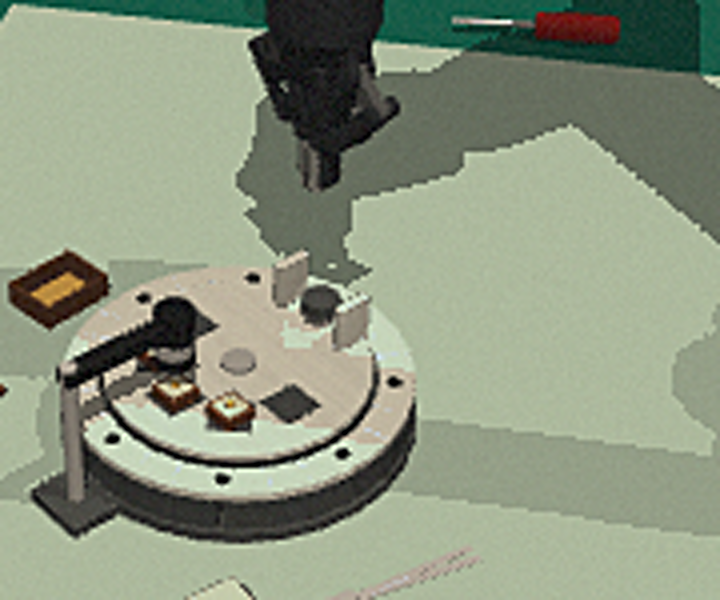

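```bash
python3 - <<'E'
from h import *
import cv2
p=robot.sense()["position"]
u=proj("side",p);print("tip pred zoom",(u[0]-210+.5)*4-.5,(u[1]-155+.5)*4-.5)
for q in [(.5145,.040,.072),(.5625,.0975,.054)]:
    u=proj("side",q);print((u[0]-210+.5)*4-.5,(u[1]-155+.5)*4-.5)
g=robot.get_image("top");cv2.imwrite("pics/t1.png",cv2.resize(g[165:275,195:305,::-1],(600,600),interpolation=cv2.INTER_CUBIC))
u=proj("top",p);print("top tip pred",(u-[194.5,164.5])*600/110-.5)
E
```

```text
tip pred zoom 324.10792973007756 190.22317521940022
320.60880269197673 298.31763532012235
237.56032636530176 360.84346260523785
top tip pred [419.50878773 383.91203108]
```

View pics/t1.png

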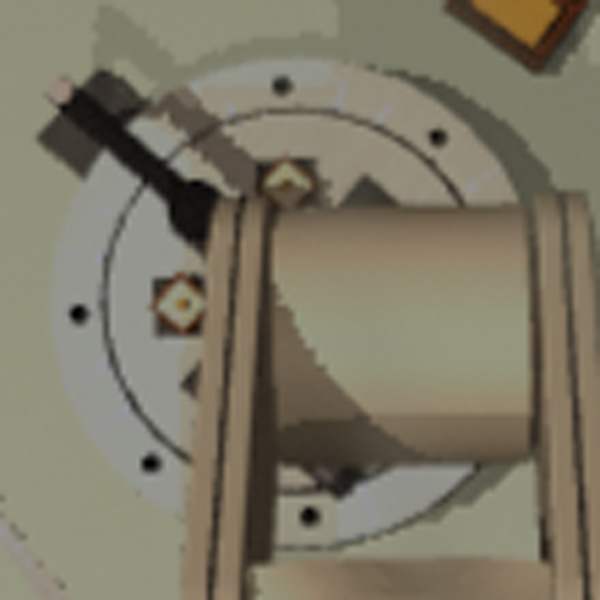

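Request:
servo_tool:
  plan: [-0.2, 0.4, -2.5, 0, -0.1, 0.3, -2, 0.01, 0, 0, -1.5, 0, 0, 0, 0, 0]

```text
time: 2.2
position: [0.508, 0.0462, 0.101]
tool_rot: [0.899, 0.438, 0.0, -0.0]
force: [-0.4, -0.4, -0.2]
opening: 0.0
```

```bash
python3 - <<'E'
from h import *
s=robot.sense();q=s["tool_rot"];print(s["position"],2*np.arctan2(q[1],q[0])-np.pi/2,s["time"],s["force"])
import cv2
a=robot.get_image("side")[195:265,240:324,::-1]; cv2.imwrite("pics/s2.png",cv2.resize(a,(720,600),interpolation=cv2.INTER_CUBIC))
E
```

```text
[0.50799295 0.04615885 0.10101697] -0.6642123092351621 2.2 [-0.41664041 -0.36192622 -0.2401183 ]
```

View pics/s2.png

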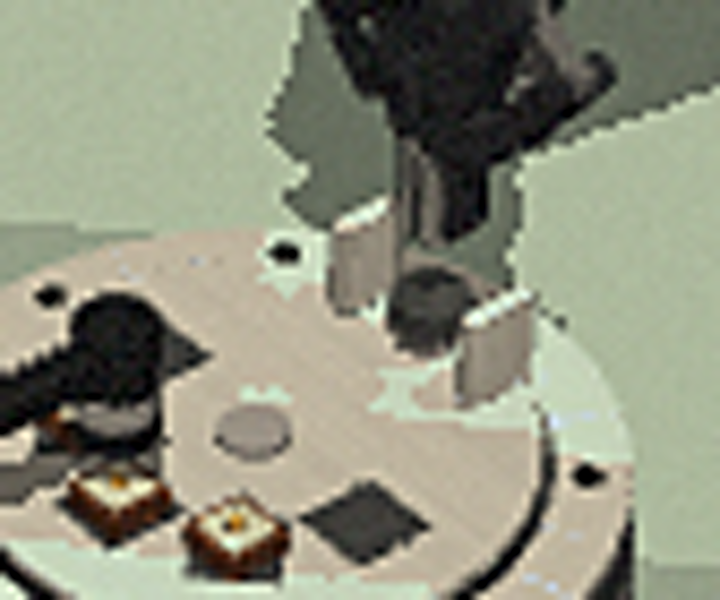

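```bash
python3 - <<'E'
from h import *
f=lambda u,v:((u+.5)/8.5714+239.5,(v+.5)/8.5714+194.5)
p=robot.sense()["position"]
obs=ray("side",f(437,235),p[2]);print("tip obs",obs,p)
print("lug mid",ray("side",f(435,262),.087),ray("side",f(365,215),.087),ray("side",f(505,308),.087))
print("button",ray("side",f(433,298),.072))
tz(1,1)
print("lugs top",ray("top",tz(445,345),.087),ray("top",tz(360,445),.087))
E
```

```text
tip obs [0.51215222 0.04542592 0.10189706] [0.50862476 0.04619212 0.10189706]
lug mid [0.51327178 0.04046829 0.087     ] [0.54015095 0.01984004 0.087     ] [0.48721292 0.06001299 0.087     ]
button [0.51358754 0.04037987 0.072     ]
lugs top [0.53766408 0.02407047 0.087     ] [0.48866425 0.06321812 0.087     ]
```

Request:
servo_tool:
  plan: [0.3, -0.4, 0, 0, 0.1, -0.1, 0, -0.01, 0, 0, -0.6, 0, 0, 0, 0, 0]

```text
time: 2.65
position: [0.5142, 0.0421, 0.0989]
tool_rot: [0.901, 0.434, 0.003, 0.001]
force: [-0.6, -0.0, 0.5]
opening: 0.0002
```

Request:
servo_tool:
  plan: [-0.1, 0, -0.7, 0, 0, 0, -0.6, 0, 0, 0, -0.4, 0, 0, 0, -0.3, 0, 0, 0, 0, 0]

```text
time: 3.15
position: [0.513, 0.0419, 0.077]
tool_rot: [0.901, 0.434, 0.003, 0.001]
force: [-0.3, 0.4, -0.3]
opening: 0.0002
```

Between the lugs, no contact. Press.

Request:
servo_tool:
  plan: [0, 0, -0.4, 0, 0, 0, -0.3, 0, 0, 0, -0.3, 0, 0, 0, 0, 0]

```text
time: 3.55
position: [0.5133, 0.0418, 0.0666]
tool_rot: [0.901, 0.434, 0.003, 0.001]
force: [-1.9, -1.5, 3.7]
opening: 0.0005
```

Request:
servo_tool:
  plan: [0, 0, -0.3, 0, 0, 0, -0.2, 0, 0, 0, 0, 0]

```text
time: 3.85
position: [0.5136, 0.0416, 0.0624]
tool_rot: [0.901, 0.434, 0.004, 0.001]
force: [-3.0, -1.0, 6.1]
opening: -0.0001
```

Request:
servo_tool:
  plan: [0, 0, -0.15, 0, 0.3, -0.25, -0.05, 0.03, 0.3, -0.22, -0.05, 0.05, 0.33, -0.22, -0.05, 0.05, 0, 0, -0.05, 0]

```text
time: 4.35
position: [0.5246, 0.0344, 0.0614]
tool_rot: [0.869, 0.495, 0.005, 0.002]
force: [0.4, -1.7, 7.0]
opening: 0.0001
```

```bash
python3 - <<'E'
from h import *
s=robot.sense();q=s["tool_rot"];d=s["position"][:2]-[.562,.098];print(s["position"],2*np.arctan2(q[1],q[0])-np.pi/2,s["time"],s["force"],np.hypot(*d),np.arctan2(d[1],d[0]))
import cv2
a=robot.get_image("side")[195:295,210:330,::-1]; cv2.imwrite("pics/s3.png",cv2.resize(a,(720,600),interpolation=cv2.INTER_CUBIC))
E
```

```text
[0.52455527 0.03444828 0.06137461] -0.536114747072973 4.35 [ 0.43704919 -1.73541251  6.99342849] 0.07376265062528845 -2.1032374499524704
```

View pics/s3.png

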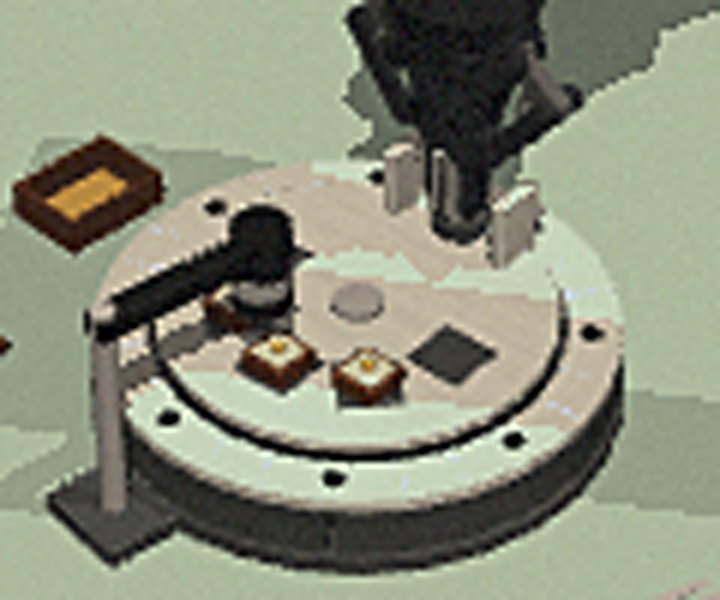

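Request:
servo_tool:
  plan: [0.35, -0.2, -0.05, 0.05, 0.4, -0.2, -0.05, 0.06, 0.45, -0.18, -0.05, 0.06, 0.45, -0.15, -0.05, 0.06, 0.45, -0.12, -0.05, 0.06, 0.4, -0.08, -0.05, 0.05, 0, 0, -0.05, 0]

```text
time: 5.1
position: [0.5543, 0.0255, 0.0623]
tool_rot: [0.769, 0.64, 0.009, 0.003]
force: [-1.0, -0.9, 6.6]
opening: 0.0002
```

```bash
python3 - <<'E'
from h import *
s=robot.sense();q=s["tool_rot"];d=s["position"][:2]-[.562,.098];print(s["position"],2*np.arctan2(q[1],q[0])-np.pi/2,s["time"],s["force"],np.hypot(*d),np.arctan2(d[1],d[0]))
import cv2
a=robot.get_image("side")[195:295,210:330,::-1]; cv2.imwrite("pics/s4.png",cv2.resize(a,(720,600),interpolation=cv2.INTER_CUBIC))
E
```

```text
[0.55429045 0.0254904  0.06233497] -0.18268668033512858 5.1 [-0.99708526 -0.85702677  6.56903108] 0.0729183104491108 -1.6767229209890957
```

View pics/s4.png

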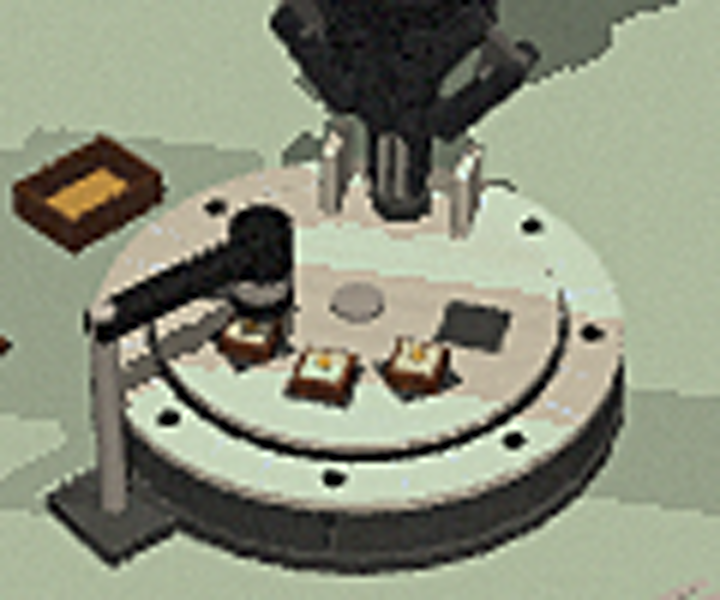

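```bash
python3 - <<'E'
from h import *
f=lambda u,v:((u+.5)/6+209.5,(v+.5)/6+194.5)
a=ray("side",f(337,136),.087)[:2];b=ray("side",f(468,156),.087)[:2]
print(a,b,np.arctan2(*(a-b)[::-1]),(a+b)/2)
# initial from s2
a=np.array([.54015,.01984]);b=np.array([.48721,.06001]);print(np.arctan2(*(a-b)[::-1]))
# bead of specimens: initial sidez, s4 (side), centre from side boss
c=ray("side",f(357,300),.054)[:2]
for u0,u1 in [((263,276),(324,362)),((346,306),(417,353))]:
  p=ray("side",sz(*u0),.061)[:2]-c; q=ray("side",f(*u1),.061)[:2]-c
  print(np.hypot(*p),np.hypot(*q),np.arctan2(q[1],q[0])-np.arctan2(p[1],p[0]))
E
```

```text
[0.58797152 0.01781463] [0.52428812 0.02119008] -0.05295403860426206 [0.55612982 0.01950235]
-0.6490989074872445
0.05406296973246066 0.053619521963637104 0.6206166935510335
0.054515225517268395 0.05281812781850841 0.6223792991580097
```

Request:
servo_tool:
  plan: [0.35, -0.05, -0.08, 0.05, 0.35, -0.04, -0.05, 0.05, 0.15, 0, -0.03, 0.02, 0, 0, 0, 0]

```text
time: 5.55
position: [0.5656, 0.0253, 0.0633]
tool_rot: [0.728, 0.686, 0.012, 0.004]
force: [-1.6, -0.7, 6.3]
opening: 0.0001
```

```bash
cat >look.py <<'E'
from h import *
import sys,cv2
s=robot.sense();q=s["tool_rot"];d=s["position"][:2]-[.562,.098];print(s["position"],2*np.arctan2(q[1],q[0])-np.pi/2,s["time"],s["force"],np.hypot(*d),np.arctan2(d[1],d[0]))
a=robot.get_image("side")[195:295,210:330,::-1]; cv2.imwrite(f"pics/{sys.argv[1]}.png",cv2.resize(a,(720,600),interpolation=cv2.INTER_CUBIC))
E
python3 look.py s5
```

```text
[0.56557018 0.02532408 0.06334408] -0.05880264098869792 5.55 [-1.57644996 -0.72208519  6.30919425] 0.07276355926604805 -1.521711111045217
```

View pics/s5.png

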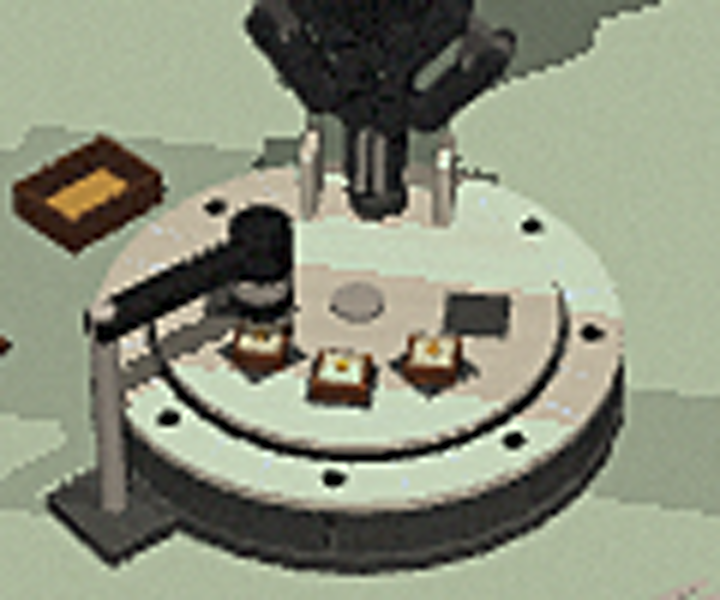

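```bash
python3 - <<'E'
from h import *
f=lambda u,v:((u+.5)/6+209.5,(v+.5)/6+194.5)
c=ray("side",f(357,300),.054)[:2]
for u0,u1 in [((263,276),(344,367)),((346,306),(433,348))]:
  p=ray("side",sz(*u0),.061)[:2]-c; q=ray("side",f(*u1),.061)[:2]-c
  print(np.hypot(*p),np.hypot(*q),np.arctan2(q[1],q[0])-np.arctan2(p[1],p[0]))
a=ray("side",f(313,131),.087)[:2];b=ray("side",f(445,150),.087)[:2]
print(a,b,np.arctan2(*(a-b)[::-1])+.649,(a+b)/2)
E
```

```text
0.05406296973246066 0.05527333532022187 0.7935024483655311
0.054515225517268395 0.054129541718619105 0.7698473586500831
[0.59997916 0.01614652] [0.53573174 0.01867723] 0.609630402160279 [0.56785545 0.01741188]
```

Request:
servo_tool:
  plan: [0, 0, 0.25, 0, 0, 0, 0.2, 0, 0, 0, 0, 0]

```text
time: 5.9
position: [0.5673, 0.0254, 0.0694]
tool_rot: [0.728, 0.686, 0.013, 0.005]
force: [-0.6, -0.3, 3.7]
opening: -0.0005
```

```bash
python3 look.py s6
```

```text
[0.5672935  0.02537507 0.0693914 ] -0.05912767083918058 5.9 [-0.62494447 -0.34337541  3.74266688] 0.07281759400901876 -1.4980367816119733
```

View pics/s6.png

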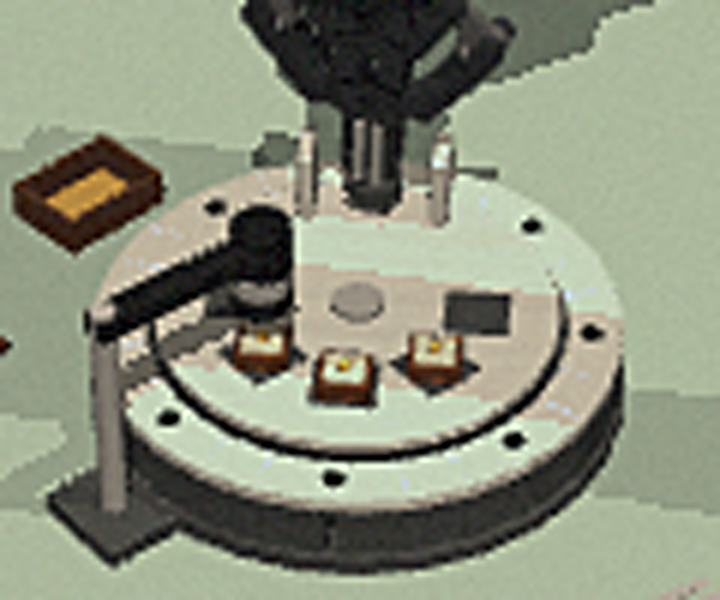

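Request:
servo_tool:
  plan: [0, 0, 0.3, 0, 0, 0, 0.5, 0, 0, 0, 1.5, 0, 0, 0, 2, 0, 0, 0, 3, 0, 0, 0, 3, 0, 0, 0, 0, 0]

```text
time: 6.65
position: [0.5644, 0.0254, 0.1774]
tool_rot: [0.728, 0.686, 0.011, 0.003]
force: [0.4, 0.4, -0.1]
opening: 0.0
```

Request:
servo_tool:
  plan: [0, -3, 1, 0, 0, -4, 1, 0, 0, -4, 0, 0, 0, -4, 0, 0, 0, -4, 0, 0, 0, -4, 0, 0, 0, -2, 0, 0, 0, 0, 0, 0]

```text
time: 7.45
position: [0.5608, -0.2323, 0.2]
tool_rot: [0.726, 0.687, 0.011, 0.003]
force: [0.4, -0.6, 0.8]
opening: 0.0
```

```bash
python3 look.py s7; python3 - <<'E'
from h import *
import cv2
g=robot.get_image("top");cv2.imwrite("pics/t7f.png",g[:,:,::-1]);cv2.imwrite("pics/t7.png",cv2.resize(g[165:275,195:305,::-1],(600,600),interpolation=cv2.INTER_CUBIC))
E
```

```text
[ 0.5607833  -0.23226615  0.20002441] -0.05551878511363806 7.45 [ 0.35632021 -0.55251326  0.80425998] 0.3302683921950278 -1.5744803032832573
```

View pics/s7.png

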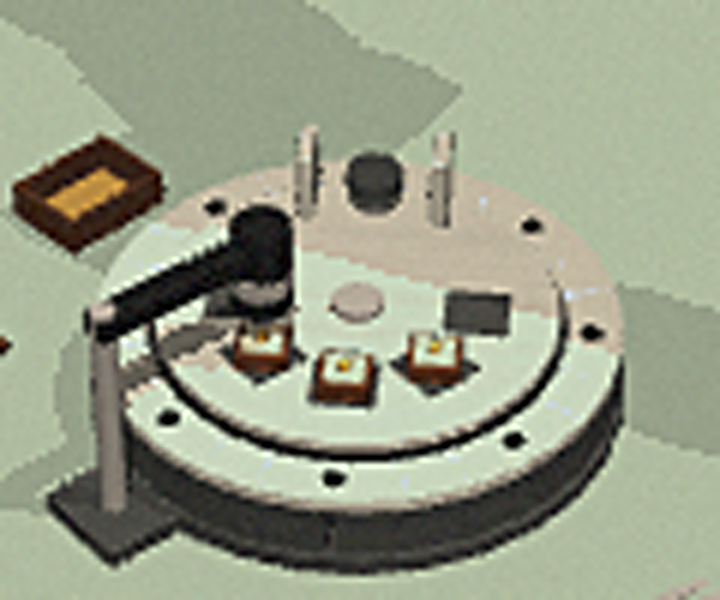

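View pics/t7.png

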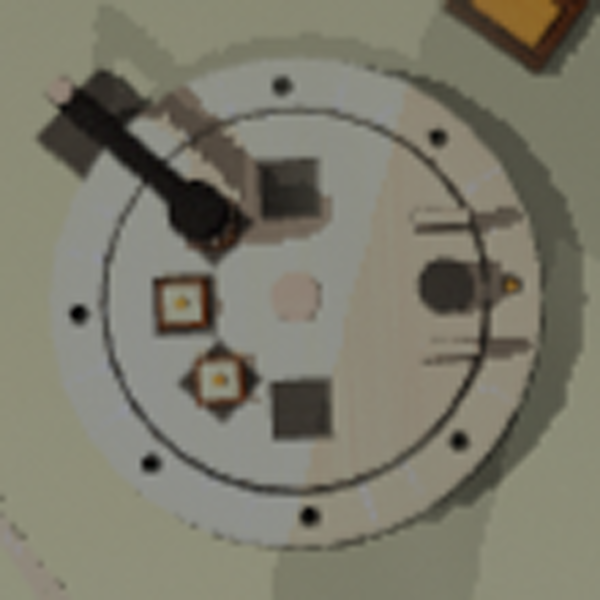

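View pics/t7f.png

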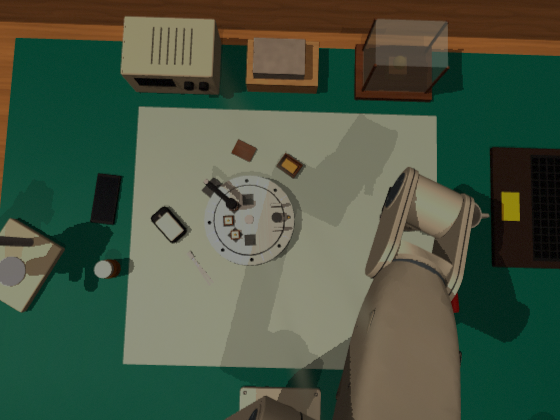

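```bash
python3 -c "
from bench import robot
print(abs(robot.sense()['joint_velocities']).max());print(robot.close_job())"
```

```text
0.02741330506950447
the job is handed in; nothing more can be done
None
```

The table has been turned anticlockwise by one hole and is locked there, with specimen b now under the lens. I pressed the plunger in with closed fingertips (about 6–7 N), swept it round the arc, and let it spring back. I then lifted clear and handed the job in at about 7.5 s.

- **Locking:** As I let go, the button was still pushing up with 3.7 N at 69 mm height. That means the pin had risen into a hole rather than rubbing under the ring. The last top picture shows the brass pin in the next hole round. I did not nudge a lug to test the lock.
- **Specimens:** All three rode along on their places. Just before release, two beads measured 0.77 and 0.79 rad of turn, against the expected 0.785. Specimen b is mostly hidden by the lens in the last pictures.
- **Other objects:** The tweezers, case, lid, mouse, phone and jar look unmoved in the before and after pictures. In the last top picture the arm covers much of the mug and screwdriver, so I could not check those two. I kept the arm high there and the force readings showed no contact.
- **Disagreements:** One angle estimate, from the lugs in the side picture, gave 0.61 rad instead of about 0.785. I put that down to a poor starting measurement of the lugs and did not use it. The side camera also showed the fingertips about 3 mm off their measured position.

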